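# Arm the kiln interlock and hold the recessed reset

## Robot

A 7-joint arm with a two-finger parallel gripper is mounted at the origin on the work surface. World frame = base frame: x ahead of the robot, y to its left, z up, the work surface at z = 0. Lengths are in m, angles in rad, forces in N, time in s.
With the tool pointing down it reaches from about 0.4 to 0.85 m from the base axis. Payload 10.4 kg.
Tool frame: the origin (TCP) lies between the finger pads; the fingertips stand 22 mm ahead of it and the grasp point (between the pads) lies 3 mm ahead of it; z points along the fingers, y is the line along which they close (so a half turn about z gives the same grasp; the last joint's range is limited). The gripper opens to 85 mm and grips with 20 to 120 N. Pads are 22 mm wide; open, the fingers measure 114 mm over their backs; the gripper's body (76 mm by 85 mm) begins 54 mm behind the grasp point. The pads swing forward as they close: fully open they stand 13 mm farther back than shut.
Start: joints at [1.095, 0.332, -0.065, 1.46, 0.022, 1.35, -0.088], TCP at [0.273, -0.562, 0.253] pointing down, gripper open.
Joint ranges: [-2.6, 2.6], [-0.5, 2.12], [-1.47, 1.34], [0.16, 2.42], [-1.27, 4.41], [0.06, 2.06], [-2.6, 2.6]. Speed limits (rad/s): [2.22, 2.22, 2.79, 2.79, 3.14, 3.14, 3.14].

## Interface

Orientations are given as a unit quaternion [x, y, z, w].
In Python, from workcell import manip, camera, ticket, boxes_of, outline_of gives the robot as it stands.
- The arm moves only by the tool carry_out, never from a script. Its argument "deltas" is a list of rows, each a list of 5 numbers: the shift along the tool's x, y, z as a fraction of full scale, then the turn about the tool's z as a fraction of full scale, then the opening, from -1 (shut) to 1 (fully open), so that 0 is half open. In form: [[tx, ty, tz, spin, gripper], ...]. A call has 1 to 20 rows; each row is the pose to reach, as a shift and turn from the pose commanded when the call began, along the tool's axes at that moment; what a row does not reach only later rows make up. Full scale, the value 1, is 150 mm for a shift and 30 degrees for a turn. A row lasts 1/8 s, in which the tool goes at most 62.5 mm and 10.7 degrees, less where a joint would pass 70% of its speed; a pose out of reach is approached as far as the arm can. A call with a number of a shift or a turn outside -1 to 1 is refused whole. A call with a gripper value outside its range is refused whole. The fingers move at their own pace and stop on an object; "force" is the grip in N (left out, the last holds). Time passes only in rows, so rows that repeat a pose let the fingers close. It gives the time, the measured TCP pose, the force, the opening and the grip force at its end, in the units of the state.
- manip.get_obs(): the state, without advancing time (a new reading comes with each control period).
- camera(name): name is "scene" or "top"; returns a dict with "img" (480x640x3 uint8, red, green, blue), "depth" (480x640 float32, m along the optical axis (not along the pixel's ray), 0 where there is no reading), "vertical_fov" (degrees; the focal length in pixels is half the picture's height over the tangent of half this angle, whatever the lens; pixels are square), "cx", "cy" (the principal point, pixels), "R" (3x3) and "t" (3): a world point X has camera coordinates R X + t. Camera axes: x right, y down, z forward; pixel columns grow to the right and rows downward; lengths in m; the calibration is good to about 2 mm. A picture is of the moment at which its call begins.
- ticket.hand_in(): hands the job in; it is judged then, once.
Trained networks look in a picture, given as the dict that the camera call returned (one of the last four; its "shot" number tells which), for a name from the list of things; names that differ only in an ending like _2 or _b are one class to them, and where a whole thing is asked for, a point or a joint stands for the part that bears it (a point fixed in the world has none). Each returns a list of dicts, best first, with "conf" (0 to 1); they miss things now and then, are a little off and sometimes report something else, mostly with a low value. They report only what shows in the picture. A call takes as long as a camera call.
- boxes_of(query, picture): "position" ([x, y, z] in m, in world coordinates, good to about 4 mm: the middle of the surface that is visible of it).
- outline_of(query, picture): "region" (480x640 bool, what is visible of it).
The state is a dict: "clock": time; "joint_pos": joint angles; "joint_velocities": joint speeds; "tau": joint torques, N m; "position": TCP position; "ee_rot": TCP orientation; "ft_force": force on the tool from outside, world axes, zero at the start; "torque": the same for the moment, N m; "grip_width": opening from 0.0 (shut) to 1.0 (fully open); "grasp_force": force on a finger pad.
Only numpy, scipy, OpenCV 4.12 (cv2) and the standard library are available. Lean on these libraries where they do the work, as an engineer would, in place of code of your own. Each camera call takes 0.05 s, during which the arm holds its last target. There are 200 camera calls.

## Task

Restart the tripped kiln controller: take the flat steel key from its wooden rest and slide its blade down into the slot of the steel interlock block until it is fully home, and let go of it. Then take the thin-shanked plain stylus from the tool stand, reach its shank through the round guard hole in the top of the grey control box and press the recessed reset button fully down; do not press it before the key is home. The program finishes while holding: keep gripping the stylus and keep the button down at the end, with the key still home, and leave the other tools and pots where they are.

Things in the scene. Friction and masses are not known exactly. Their poses are not given: they have to be found in the camera images.
- key_grip (a point): Centre of the loose key's (100 g) black grip, 14 mm thick (x), 50 wide (y), 48 tall (z up); grip it on its two broad faces. Below hangs a steel blade 4 mm thick (x), 40 wide (y), 50 long, its end 74 mm below this point; either way round fits. It starts upright in the wooden rest, the grip's underside on the rest's top; lift it straight up 55 mm to clear.
- key_rest: Fixed wooden block 60 mm (x) by 75 mm (y) by 60 mm high with a slot 10 by 46 mm in its top, in which the key starts. Origin: centre of its underside.
- interlock: Fixed bare-steel block 80 mm (x) by 90 mm (y, plus 12 mm feet) by 70 mm high, with the interlock slot in its top. Origin: centre of its underside; z up.
- slot (a point): Centre of the mouth of the interlock slot, level with the block's top (70 mm above the table). The slot is 8 mm wide along x and 44 mm long along y, 56 mm deep, straight down, with a 2 mm bevel. Fully home the grip's underside rests on the block, so that the key_grip point is 24 mm above this point.
- stylus_grip (a point): Centre of the loose stylus's (50 g) upright plain round wooden handle, 18 mm thick, 80 long, flat top. Below it a round steel shank 8 mm thick, 55 long, tip 95 mm below this point. It hangs by the handle's shoulder in one of the stand's three holes, the stand's top 40 mm below this point; lift it 60 mm to clear. The other two tools have a wire loop or bristles on top.
- stylus_tip (a point): Lower end of the stylus shank, on its axis.
- stand: Fixed wooden tool stand 170 mm (x) by 65 (y) by 70 high, with three 12 mm holes in a row along its x axis, 55 mm apart, the middle one at its centre. A tool stands in each; which is where varies. Origin: centre of its underside. Close the fingers across the row (along y) to keep off the neighbours.
- control_box: Fixed grey kiln control box 160 mm (x) by 180 mm (y) by 90 mm high with a flat level top. On the top: a dark display, a knob 28 mm in diameter and 12 mm high on the -y side, and the guard hole on the +y side with a thin steel ring round it. Origin: centre of its underside.
- aperture (a point): Centre of the guard hole, 20 mm in diameter, in the box's 6 mm thick top panel, level with the top (90 mm above the table). The reset button, 17 mm in diameter, lies straight below it, its released face 20 mm below this point.
- reset (a joint): How far the reset button is pressed down, m: 0 released, 0.008 fully down (hard stop). A spring pushes back with 2 N at the start and 6 N fully down; it returns when released.
- loop_tool_mid (a point): Middle of the loop tool in the stand: round wooden handle 18 mm in diameter with a wire loop on top, reaching 95 mm above the stand's top. Leave it.
- brush_mid (a point): Middle of the brush in the stand: wooden handle 18 mm in diameter with bristles up, reaching 95 mm above the stand's top. Leave it.
- mug_mid (a point): Middle of a terracotta mug, 72 mm in diameter, 75 mm high. Leave it.
- jar_mid (a point): Middle of a glass jar, 60 mm in diameter, 75 mm high. Leave it.
- bowl_mid (a point): Middle of a white bowl, 90 mm in diameter, 42 mm high. Leave it.
- vase_mid (a point): Middle of a grey vase, 64 mm in diameter, 90 mm high. Leave it.

How it is judged:
On the way, in this order (a step that is already met when the one before it is completed fails the run):
1. the key is fully home in the interlock slot and the fingers have let go of it (z of key_grip in the frame of interlock between 0.088 and 0.098 m and horizontal distance between key_grip and slot below 0.008 m and angle between key_grip's own z axis and vertical below 0.12 rad and angle between the x axis of key_grip and the x axis of interlock, either way round below 0.2 rad and contact force between the fingers and key below 0.2 N), for 0.3 s.
2. the gripped stylus holds the reset button down (value of joint reset above 0.0055 m and contact force between stylus and reset above 1.5 N and contact force between the fingers and stylus above 2 N), for 0.3 s.
At the end, for the whole second after the job is handed in: Key home: grip point 18 to 28 mm over the slot mouth, within 8 mm sideways, upright to 0.12 rad, along the slot to 0.2 rad, not touched by the fingers. The gripped stylus (over 2 N) holds the reset down more than 5.5 of its 8 mm with over 1.5 N through the last second (all of step 1 and all of step 2); the arm keeps its last pose, push and grip.
It fails at once if the reset button is pressed before the key is home (value of joint reset above 0.002 m and not (z of key_grip in the frame of interlock between 0.088 and 0.098 m and horizontal distance between key_grip and slot below 0.008 m and angle between key_grip's own z axis and vertical below 0.12 rad and angle between the x axis of key_grip and the x axis of interlock, either way round below 0.2 rad)).
It fails at once if another tool or pot is moved by more than 30 mm (distance of any of loop_tool_mid, brush_mid, mug_mid, jar_mid, bowl_mid, vase_mid from where it was at the start of the episode above 0.03 m).
It also fails if it takes over 64 s, if anything falls off the work surface, if the arm or the gripper's body presses on something with over 40 N, if the wrist force passes 120 N, or if a joint passes its speed limit or range.

## Working session

There is one attempt and no reset: what is moved stays moved. The work goes in short steps, Python scripts to look and compute and a tool call to move; the robot and the scene stay as the last step left them, time stands still between calls to the robot, and variables do not carry over. Pictures are saved under pics/ and viewed, at most 10 in all, crops included, and the job is handed in when it is done.

Besides the shell and the picture viewer there is one more tool, called after ">>>" as a command line: name --pt "numbers of a row" for each row, then --argument value for the rest. carry_out: Moves the arm, as the interface text tells. Its arguments: {"type":"object","properties":{"deltas":{"type":"array","items":{"type":"array","items":{"type":"number"}}},"force":{"type":"number"}},"required":["deltas"]}

```bash
mkdir -p pics; cat > h.py <<'E'
import numpy as np, cv2
from workcell import manip, camera, ticket, boxes_of, outline_of
def cloud(p):
    f=240/np.tan(np.radians(p["vertical_fov"])/2); v,u=np.mgrid[:480,:640]; d=p["depth"]
    c=np.stack([(u-p["cx"])/f*d,(v-p["cy"])/f*d,d],-1)
    return (c-p["t"])@p["R"]
def save(p,n): cv2.imwrite(f"pics/{n}.png",p["img"][:,:,::-1])
E
python3 - <<'E'
from h import *
o=manip.get_obs(); print({k:np.round(v,3) for k,v in o.items()})
for n in ("top","scene"):
    p=camera(n); save(p,n+"0"); W=cloud(p)
    print(n, "campos",np.round(-p["R"].T@p["t"],3))
    for q in ["key_grip","key_rest","interlock","stylus_grip","stand","control_box","loop_tool_mid","brush_mid","mug_mid","jar_mid","bowl_mid","vase_mid"]:
        b=boxes_of(q,p); r=outline_of(q,p)
        s=[(np.round(x["position"],3).tolist(),round(x["conf"],2)) for x in b[:2]]
        t=""
        if r:
            m=r[0]["region"]&(p["depth"]>0); P=W[m]
            if len(P)>10:
                zt=np.percentile(P[:,2],95); T=P[P[:,2]>zt-.006]
                rc=cv2.minAreaRect(T[:,:2].astype(np.float32)*1000)
                t=f"n{len(P)} zt{zt:.3f} c{np.round(rc[0],1)} s{np.round(rc[1],1)} a{rc[2]:.1f}"
        print(q,s,t)
E
```

```text
{'clock': np.float64(0.0), 'joint_pos': array([ 1.095,  0.333, -0.065,  1.461,  0.022,  1.35 , -0.089]), 'joint_velocities': array([-0.   ,  0.   ,  0.001, -0.   ,  0.   ,  0.001,  0.001]), 'tau': array([ 1.0000e-03, -6.2545e+01,  5.0000e-02, -3.9161e+01,  1.6000e-02,
        1.0000e-02,  0.0000e+00]), 'position': array([ 0.273, -0.562,  0.253]), 'ee_rot': array([ 0.974,  0.224, -0.   , -0.001]), 'ft_force': array([-0.363, -0.296,  0.995]), 'torque': array([ 0.019, -0.002,  0.036]), 'grasp_force': np.float64(0.0), 'grip_width': np.float64(1.003)}
top campos [0.495 0.004 1.027]
key_grip [] n203 zt0.110 c[434. 268.] s[13.3 48.5] a16.4
key_rest [([0.439, 0.261, 0.058], 0.58)] 
interlock [([0.601, 0.272, 0.073], 0.68)] n2646 zt0.072 c[603.3 283.7] s[91.2 80.1] a81.8
stylus_grip [([0.599, 0.272, 0.072], 0.72), ([0.49, -0.297, 0.135], 0.55)] n186 zt0.151 c[ 490.1 -301.7] s[15.7 16.3] a50.6
stand [([0.54, -0.282, 0.069], 0.59)] n2957 zt0.072 c[ 545.  -300.2] s[169.9  66.5] a1.9
control_box [([0.598, 0.03, 0.086], 0.7)] 
loop_tool_mid [([0.6, -0.291, 0.147], 0.75), ([0.544, -0.293, 0.135], 0
[... 987 characters left out ...]
ontrol_box [([0.633, -0.011, 0.09], 0.86)] n8043 zt0.095 c[601.7  27.8] s[185.8 164.5] a84.6
loop_tool_mid [([0.549, -0.303, 0.123], 0.59), ([0.634, -0.01, 0.09], 0.3)] n415 zt0.149 c[ 545.3 -299.5] s[26.9  6.3] a73.3
brush_mid [([0.609, -0.302, 0.128], 0.8), ([0.448, 0.245, 0.043], 0.41)] n513 zt0.162 c[ 603.4 -299.8] s[17.9 15.3] a66.9
mug_mid [([0.444, 0.024, 0.055], 0.57)] n1143 zt0.077 c[447.2   1.5] s[ 71.2 157.2] a26.3
jar_mid [([0.454, -0.133, 0.052], 0.66)] n1092 zt0.078 c[ 436.8 -125. ] s[50.7 52. ] a59.2
bowl_mid [([0.741, 0.244, 0.031], 0.68)] n953 zt0.044 c[741.4 224.6] s[84.3 91.6] a42.1
vase_mid [([0.755, -0.217, 0.066], 0.85)] n1501 zt0.092 c[ 737.8 -201.4] s[38.3 43.2] a38.3
```

```bash
python3 - <<'E'
from h import *
p=camera("top"); W=cloud(p)
cv2.imwrite("pics/t1.png",cv2.resize(p["img"][:,:,::-1],(800,600),interpolation=cv2.INTER_CUBIC))
f=240/np.tan(np.radians(p["vertical_fov"])/2)
def hole(c,half,lo,zt,name):
    # rectified top view on plane z=zt, 0.5mm/px
    n=int(half*2000*2)//2*2//1
    xs=np.arange(c[0]-half,c[0]+half,.0005); ys=np.arange(c[1]-half,c[1]+half,.0005)
    X,Y=np.meshgrid(xs,ys); P=np.stack([X,Y,np.full_like(X,zt)],-1)@p["R"].T+p["t"]
    mu=(P[...,0]/P[...,2]*f+p["cx"]).astype(np.float32); mv=(P[...,1]/P[...,2]*f+p["cy"]).astype(np.float32)
    im=cv2.remap(p["img"],mu,mv,cv2.INTER_LINEAR); return im,xs,ys
tiles=[]
for c,half,zt in (((.603,.2837),.06,.07),((.601,.028),.1,.09),((.4345,.267),.05,.108)):
    im,xs,ys=hole(c,half,0,zt,"")
    tiles.append(cv2.resize(im[:,:,::-1],(266,266)))
cv2.imwrite("pics/rect.png",np.hstack(tiles))
def dh(c,half,zt,dz):
    m=(abs(W[...,0]-c[0])<half)&(abs(W[...,1]-c[1])<half)&(W[...,2]<zt-dz)
    # depth pixels below top: intersect rays w/ plane zt
    cam=-p["R"].T@p["t"]; Q=W[m]; Q=cam+(Q-cam)*((zt-cam[2])/(Q[:,2]-cam[2]))[:,None]
    m0=np.zeros(m.shape,np.uint8); m0[m]=1; n,l,s,ce=cv2.connectedComponentsWithStats(m0)
    for i in range(1,n):
        if s[i,4]>8:
            q=W[l==i]; q=cam+(q-cam)*((zt-cam[2])/(q[:,2]-cam[2]))[:,None]
            print(s[i,4],np.round(ce[i]),cv2.minAreaRect((q[:,:2]*1000).astype(np.float32)),np.round(q.mean(0)*1000,1), W[l==i][:,2].min().round(3))
print("slot");dh((.603,.2837),.035,.07,.005)
print("ap");dh((.601,.028),.07,.09,.006)
E
```

```text
slot
84 [163. 222.] ((602.912841796875, 283.35369873046875), (42.03529357910156, 7.518380165100098), 81.88695526123047) [602.9 283.4  70. ] 0.011
ap
78 [268. 236.] ((576.8001098632812, 73.05915069580078), (17.53875732421875, 17.409927368164062), 0.9642626643180847) [576.3  73.4  90. ] 0.031
```

View pics/t1.png

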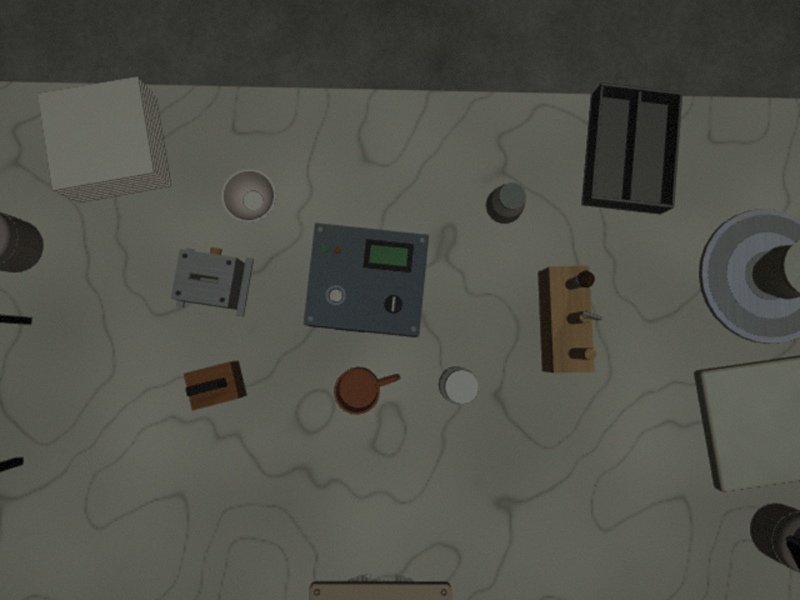

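View pics/rect.png

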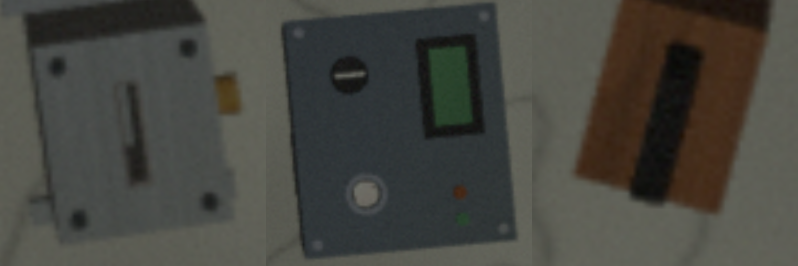

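The top view shows the key rest at (213,387), the interlock slot at (205,277), the guard hole at (336,296) and the plain stylus at (585,353). The rectified crops put the slot and hole where the depth does, and agree on the angles (key about 16°, slot about -8°).

```bash
cat >> h.py <<'E'
def pose():
    o=manip.get_obs(); from scipy.spatial.transform import Rotation as Rn
    R=Rn.from_quat(o["ee_rot"]).as_matrix()
    return np.r_[o["position"]*1000,np.degrees(np.arctan2(R[1,0],R[0,0]))],R[:,2],o
def plan(wps,start=None):
    """wps: (x,y,z mm, yaw deg of tool x); one call each; prints fractions"""
    c=pose()[0] if start is None else np.array(start,float)
    for w in wps:
        w=np.array(w,float); a=np.radians(c[3]); d=w-c
        ex=np.array([np.cos(a),np.sin(a)]); ey=np.array([np.sin(a),-np.cos(a)])
        fr=np.round([d[:2]@ex/150,d[:2]@ey/150,-d[2]/150,-d[3]/30],3)
        rows=max(np.linalg.norm(d[:3])/62.5,abs(d[3])/10.7)
        print(fr.tolist(),"rows>=%.1f"%rows,"OUT" if abs(fr).max()>1 else "")
        c=np.r_[c[:2]+150*(fr[0]*ex+fr[1]*ey),c[2]-150*fr[2],c[3]-30*fr[3]]
    return c
E
python3 - <<'E'
from h import *
print(pose()[:2])
plan([(375,-450,253,52),(470,-340,253,79),(540,-210,253,106.4),(565,-65,253,106.4),(545,80,253,106.4),(470,200,230,106.4),(434.5,267,170,106.4)])
E
```

```text
(array([ 273.43944211, -562.02872709,  253.31842854,   25.94309092]), array([ 4.69962604e-05, -5.06926083e-05, -9.99999998e-01]))
[0.936, -0.375, 0.002, -0.869] rows>=2.4 
[0.968, 0.047, 0.0, -0.9] rows>=2.5 
[0.939, 0.293, 0.0, -0.913] rows>=2.6 
[0.88, 0.433, 0.0, 0.0] rows>=2.4 
[0.965, 0.145, 0.0, 0.0] rows>=2.3 
[0.909, -0.254, 0.153, 0.0] rows>=2.3 
[0.495, -0.101, 0.4, 0.0] rows>=1.5
```

>>> carry_out --pt "0.936 -0.375 0 -0.87 1" --pt "0.936 -0.375 0 -0.87 1" --pt "0.936 -0.375 0 -0.87 1" --pt "0.936 -0.375 0 -0.87 1" --pt "0.936 -0.375 0 -0.87 1"

```text
clock: 3.18
position: [0.3739, -0.4513, 0.2533]
ee_rot: [0.899, 0.437, -0.0, 0.0]
ft_force: [-0.5, 0.1, -0.0]
grip_width: 0.999
grasp_force: 0.0
```

>>> carry_out --pt "0.968 0.047 0 -0.9 1" --pt "0.968 0.047 0 -0.9 1" --pt "0.968 0.047 0 -0.9 1" --pt "0.968 0.047 0 -0.9 1" --pt "0.968 0.047 0 -0.9 1"

```text
clock: 3.8
position: [0.4684, -0.3422, 0.2531]
ee_rot: [0.773, 0.634, -0.001, 0.0]
ft_force: [0.5, -0.9, -0.3]
grip_width: 1.001
grasp_force: 0.0
```

>>> carry_out --pt "0.94 0.293 0 -0.913 1" --pt "0.94 0.293 0 -0.913 1" --pt "0.94 0.293 0 -0.913 1" --pt "0.94 0.293 0 -0.913 1" --pt "0.94 0.293 0 -0.913 1"

```text
clock: 4.42
position: [0.5388, -0.2126, 0.2531]
ee_rot: [0.601, 0.799, -0.001, 0.0]
ft_force: [-0.2, -0.4, 0.5]
grip_width: 1.003
grasp_force: 0.0
```

>>> carry_out --pt "0.88 0.433 0 0 1" --pt "0.88 0.433 0 0 1" --pt "0.88 0.433 0 0 1" --pt "0.88 0.433 0 0 1"

```text
clock: 4.92
position: [0.5648, -0.0651, 0.2534]
ee_rot: [0.599, 0.801, -0.0, 0.0]
ft_force: [0.5, -1.3, -0.4]
grip_width: 0.996
grasp_force: 0.0
```

>>> carry_out --pt "0.965 0.145 0 0 1" --pt "0.965 0.145 0 0 1" --pt "0.965 0.145 0 0 1" --pt "0.965 0.145 0 0 1"

```text
clock: 5.42
position: [0.5449, 0.079, 0.2533]
ee_rot: [0.599, 0.8, -0.0, 0.0]
ft_force: [0.4, -0.4, -1.1]
grip_width: 1.003
grasp_force: 0.0
```

>>> carry_out --pt "0.91 -0.254 0.153 0 1" --pt "0.91 -0.254 0.153 0 1" --pt "0.91 -0.254 0.153 0 1" --pt "0.91 -0.254 0.153 0 1" --pt "0.91 -0.254 0.153 0 1"

```text
clock: 6.05
position: [0.4713, 0.1975, 0.2304]
ee_rot: [0.601, 0.8, -0.0, 0.0]
ft_force: [-0.2, -0.3, 0.0]
grip_width: 1.002
grasp_force: 0.0
```

>>> carry_out --pt "0.495 -0.101 0 0 1" --pt "0.495 -0.101 0.2 0 1" --pt "0.495 -0.101 0.4 0 1" --pt "0.495 -0.101 0.4 0 1" --pt "0.495 -0.101 0.4 0 1"

```text
clock: 6.68
position: [0.4354, 0.2665, 0.1714]
ee_rot: [0.6, 0.8, 0.0, 0.0]
ft_force: [0.6, -0.3, 0.2]
grip_width: 1.0
grasp_force: 0.0
```

```bash
python3 - <<'E'
from h import *
c=pose()[0]; print(c.round(1)); plan([(434.5,267,94,106.4)])
E
```

```text
[435.4 266.5 171.4 106.3]
[0.005, -0.005, 0.516, -0.003] rows>=1.2
```

>>> carry_out --pt "0 0 0.25 0 1" --pt "0 0 0.51 0 1" --pt "0 0 0.51 0 1" --pt "0 0 0.51 0 -1" --pt "0 0 0.51 0 -1" --pt "0 0 0.51 0 -1" --pt "0 0 0.51 0 -1" --pt "0 0 0.51 0 -1" --pt "0 0 0.51 0 -1" --pt "0 0 0.51 0 -1" --pt "0 0 0.51 0 -1" --pt "0 0 0.51 0 -1" --force 45

```text
clock: 8.18
position: [0.4343, 0.2673, 0.0944]
ee_rot: [0.599, 0.801, 0.0, 0.0]
ft_force: [-0.9, -2.8, 6.9]
grip_width: 0.156
grasp_force: 46.5
```

>>> carry_out --pt "0 0 -0.15 0 -1" --pt "0 0 -0.35 0 -1" --pt "0 0 -0.55 0 -1" --pt "0 0 -0.6 0 -1" --pt "0 0 -0.6 0 -1"

```text
clock: 8.8
position: [0.4341, 0.2671, 0.1835]
ee_rot: [0.599, 0.801, -0.0, 0.0]
ft_force: [0.3, -0.4, -0.0]
grip_width: 0.156
grasp_force: 45.6
```

```bash
python3 - <<'E'
from h import *
c=pose()[0]; print(c.round(1)); plan([(520,275,184,95),(602.9,283.4,184,81.8)])
E
```

```text
[434.1 267.1 183.5 106.4]
[-0.112, 0.564, -0.003, 0.381] rows>=1.4 
[0.008, 0.556, -0.0, 0.44] rows>=1.3
```

>>> carry_out --pt "-0.056 0.28 0 0.19 -1" --pt "-0.112 0.564 0 0.381 -1" --pt "-0.112 0.564 0 0.381 -1"

```text
clock: 9.18
position: [0.5217, 0.2739, 0.1812]
ee_rot: [0.677, 0.736, -0.001, -0.001]
ft_force: [-1.5, -0.1, -1.6]
grip_width: 0.157
grasp_force: 45.6
```

>>> carry_out --pt "0.004 0.28 0 0.22 -1" --pt "0.008 0.556 0 0.44 -1" --pt "0.008 0.556 0 0.44 -1" --pt "0.008 0.556 0 0.44 -1" --pt "0.008 0.556 0 0.44 -1"

```text
clock: 9.8
position: [0.6018, 0.2839, 0.1837]
ee_rot: [0.755, 0.655, -0.0, -0.0]
ft_force: [1.1, -0.8, 0.2]
grip_width: 0.155
grasp_force: 45.6
```

```bash
python3 - <<'E'
from h import *
c,z,o=pose(); print(c.round(2),z.round(4))
for n in("scene","top"):
    p=camera(n); W=cloud(p); save(p,n+"2")
    a=np.radians(c[3]-90); ex=np.array([np.cos(a),np.sin(a)]); ey=np.array([-ex[1],ex[0]])
    d=(W[...,:2]-c[:2]/1000); X=d@ex*1000; Y=d@ey*1000; Z=W[...,2]*1000
    m=(abs(X)<15)&(abs(Y)<40)&(Z>85)&(Z<165)&(p["depth"]>0)
    for lo in range(85,165,8):
        k=m&(Z>=lo)&(Z<lo+8)
        if k.sum()>3: print(n,lo,k.sum(),"X",np.percentile(X[k],[3,50,97]).round(1),"Y",np.percentile(Y[k],[2,50,98]).round(1))
    if n=="scene":
        r=np.argwhere(m); 
        if len(r):
            v,u=r.mean(0).astype(int); v=min(max(v,100),380);u=min(max(u,130),510)
            cv2.imwrite("pics/s2.png",cv2.resize(p["img"][v-100:v+100,u-130:u+130,::-1],(780,600),interpolation=cv2.INTER_CUBIC)); print(u,v)
E
```

```text
[601.83 283.89 183.71  81.91] [-5.e-04 -3.e-04 -1.e+00]
scene 93 6 X [-5.4 -2.8 -0.7] Y [-10.7   1.6  18.8]
scene 101 28 X [-2.1  0.4  1.9] Y [-17.2   0.1  20.8]
scene 109 41 X [-2.1 -0.3  2.8] Y [-17.9   2.7  21.5]
scene 117 36 X [-3.3 -0.5  1.8] Y [-17.8  -2.4  22.1]
scene 125 41 X [-5.3  0.3  2.8] Y [-18.6  -2.6  21.7]
scene 133 36 X [-2.4  0.1  3.7] Y [-18.7   1.1  23.3]
scene 141 35 X [-2.2  0.4  2.9] Y [-19.3   0.8  21.1]
scene 149 36 X [-7.1  4.1  7.2] Y [-24.1  -4.9  23.6]
scene 157 47 X [-7.9  3.9  9.4] Y [-24.8 -17.2  25.1]
412 174
top 109 5 X [-1.8 -1.4  0.8] Y [-19.1 -18.3 -13.8]
top 149 9 X [-6.7 -1.3  5.1] Y [-23.9 -23.3 -14.7]
top 157 14 X [-6.7  0.2  8.6] Y [-24.3 -23.1 -14.7]
```

View pics/s2.png

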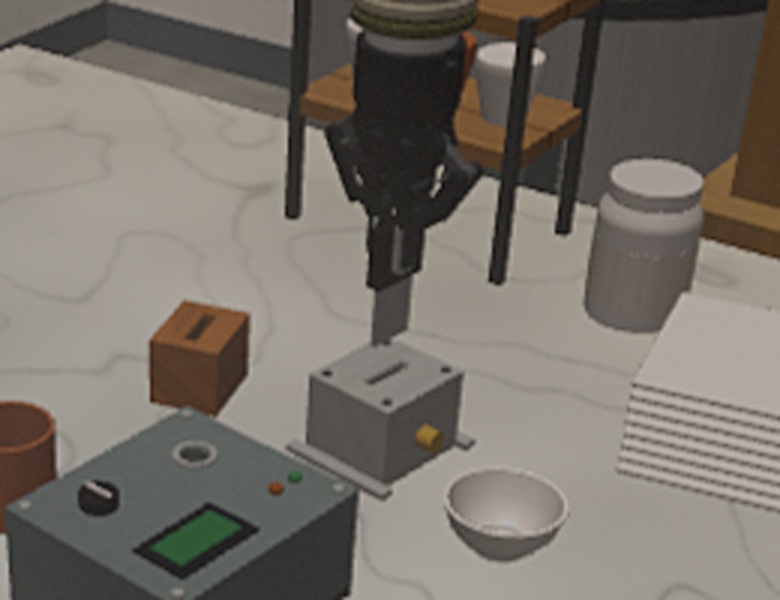

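The crop shows the key held upright, its blade end at (390,340), just above the slot at (386,374). I'll measure the slot in this same camera.

```bash
python3 - <<'E'
from h import *
out=[]
for n in("scene","top"):
    p=camera(n); f=240/np.tan(np.radians(p["vertical_fov"])/2)
    c=np.array([.603,.2835]); g=np.arange(-.05,.05,.0005)
    a=np.radians(-8.1); X,Y=np.meshgrid(g,g)
    P=np.stack([c[0]+X*np.cos(a)-Y*np.sin(a),c[1]+X*np.sin(a)+Y*np.cos(a),np.full_like(X,.07)],-1)@p["R"].T+p["t"]
    im=cv2.remap(p["img"],(P[...,0]/P[...,2]*f+p["cx"]).astype(np.float32),(P[...,1]/P[...,2]*f+p["cy"]).astype(np.float32),cv2.INTER_CUBIC)
    out.append(cv2.resize(im[:,:,::-1],(400,400)))
cv2.imwrite("pics/slot.png",np.hstack(out))
E
```

```text
(no output)
```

View pics/slot.png

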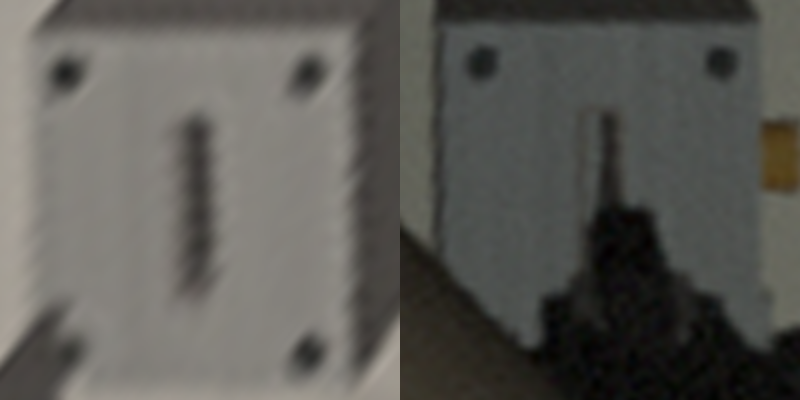

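Scene camera: slot at crop (196,204), which is 1 mm off the nominal spot. The same offset shows on the block and the key, so the correction is small: TCP target about (603.2, 283.0).

```bash
python3 - <<'E'
from h import *
print(pose()[0].round(2)); plan([(603.2,283.0,184,81.8)])
E
```

```text
[602.64 283.52 184.16  81.83]
[-0.003, 0.004, 0.001, 0.001] rows>=0.0
```

>>> carry_out --pt "-0.003 0.004 0.05 0 -1" --pt "-0.003 0.004 0.1 0 -1" --pt "-0.003 0.004 0.14 0 -1" --pt "-0.003 0.004 0.17 0 -1" --pt "-0.003 0.004 0.2 0 -1" --pt "-0.003 0.004 0.23 0 -1" --pt "-0.003 0.004 0.23 0 -1"

```text
clock: 10.88
position: [0.6033, 0.2829, 0.149]
ee_rot: [0.756, 0.655, -0.0, -0.0]
ft_force: [0.5, 0.8, -0.5]
grip_width: 0.159
grasp_force: 45.6
```

>>> carry_out --pt "0 0 0.05 0 -1" --pt "0 0 0.1 0 -1" --pt "0 0 0.15 0 -1" --pt "0 0 0.2 0 -1" --pt "0 0 0.25 0 -1" --pt "0 0 0.28 0 -1" --pt "0 0 0.295 0 -1" --pt "0 0 0.297 0 -1" --pt "0 0 0.297 0 -1"

```text
clock: 12.0
position: [0.6036, 0.2831, 0.1051]
ee_rot: [0.756, 0.655, 0.0, 0.0]
ft_force: [-0.4, -0.2, -0.6]
grip_width: 0.155
grasp_force: 45.6
```

>>> carry_out --pt "0 0 0.005 0 -1" --pt "0 0 0.008 0 -1" --pt "0 0 0.008 0 -1" --pt "0 0 0.008 0 0.2" --pt "0 0 0.008 0 0.2" --pt "0 0 0.008 0 0.2" --pt "0 0 0.008 0 0.2" --pt "0 0 0.008 0 0.2" --pt "0 0 -0.15 0 0.2" --pt "0 0 -0.5 0 0.2" --pt "0 0 -0.8 0 0.2" --pt "0 0 -0.95 0 0.2" --pt "0 0 -0.95 0 0.2"

```text
clock: 13.62
position: [0.6041, 0.2836, 0.2493]
ee_rot: [0.756, 0.655, 0.002, 0.001]
ft_force: [-0.4, 0.6, -0.1]
grip_width: 0.599
grasp_force: 0.0
```

```bash
python3 - <<'E'
from h import *
c,_,o=pose(); print(c.round(2))
for n in("scene","top"):
    p=camera(n); W=cloud(p); r=outline_of("key_grip",p)
    if n=="scene": cv2.imwrite("pics/s3.png",cv2.resize(p["img"][80:280,280:540,::-1],(780,600)))
    if r:
        P=W[r[0]["region"]&(p["depth"]>0)]*1000; zt=np.percentile(P[:,2],90); T=P[P[:,2]>zt-8]
        print(n,r[0]["conf"],zt,cv2.minAreaRect(T[:,:2].astype(np.float32)))
    print(boxes_of("key_grip",p)[:1])
# to stylus: yaw x ~1.8 ; route over the box at height
plan([(580,150,248,55),(565,10,248,28),(540,-140,248,2),(490.5,-240,248,1.8),(490.8,-302,248,1.8)])
E
```

```text
[604.08 283.57 249.32  81.8 ]
scene 0.8 119.28066244133512 ((603.9550170898438, 284.7790832519531), (52.559295654296875, 16.732982635498047), 81.58056640625)
[{'position': [0.6111, 0.2811, 0.1008], 'conf': 0.61}]
top 0.62 119.2694893601602 ((603.6578979492188, 283.84832763671875), (49.67061233520508, 13.917777061462402), 81.62808990478516)
[{'position': [0.599, 0.2797, 0.1189], 'conf': 0.66}]
[-0.898, -0.027, -0.013, 0.894] rows>=2.5 
[-0.822, 0.454, -0.0, 0.9] rows>=2.5 
[-0.616, 0.804, -0.0, 0.866] rows>=2.4 
[-0.353, 0.655, -0.0, 0.007] rows>=1.8 
[-0.011, 0.413, -0.0, -0.0] rows>=1.0
```

View pics/s3.png

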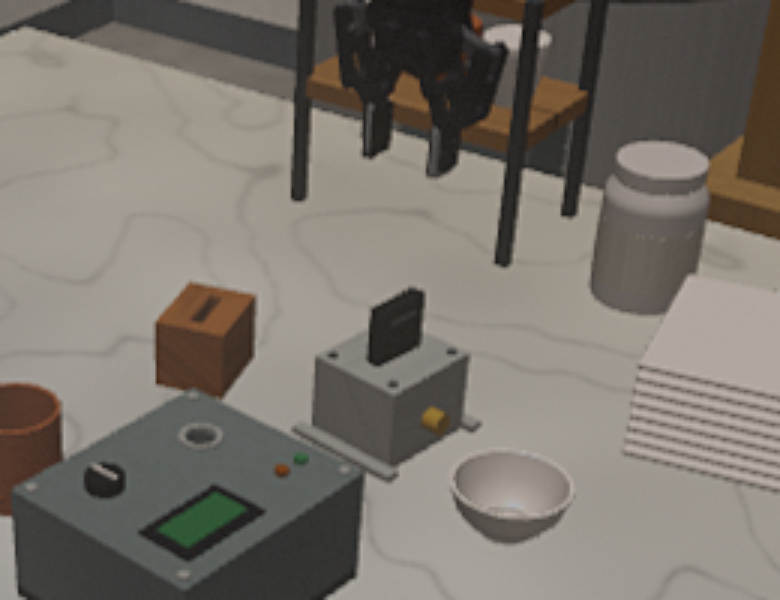

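The key is seated: in the crop the grip stands on the block at (396,325), and its top measures 119 mm against 118 expected. Next is the stylus.

>>> carry_out --pt "-0.898 -0.027 0 0.894 0.2" --pt "-0.898 -0.027 0 0.894 0.2" --pt "-0.898 -0.027 0 0.894 0.2" --pt "-0.898 -0.027 0 0.894 0.2" --pt "-0.898 -0.027 0 0.894 0.2"

```text
clock: 14.55
position: [0.58, 0.1517, 0.247]
ee_rot: [0.886, 0.463, -0.0, -0.0]
ft_force: [-0.2, -0.5, 0.4]
grip_width: 0.599
grasp_force: 0.0
```

>>> carry_out --pt "-0.822 0.454 0 0.9 0.2" --pt "-0.822 0.454 0 0.9 0.2" --pt "-0.822 0.454 0 0.9 0.2" --pt "-0.822 0.454 0 0.9 0.2" --pt "-0.822 0.454 0 0.9 0.2"

```text
clock: 15.18
position: [0.5654, 0.0127, 0.2472]
ee_rot: [0.97, 0.245, 0.0, -0.0]
ft_force: [0.0, -0.7, 0.1]
grip_width: 0.602
grasp_force: 0.0
```

>>> carry_out --pt "-0.616 0.804 0 0.866 0.2" --pt "-0.616 0.804 0 0.866 0.2" --pt "-0.616 0.804 0 0.866 0.2" --pt "-0.616 0.804 0 0.866 0.2" --pt "-0.616 0.804 0 0.866 0.2"

```text
clock: 15.8
position: [0.541, -0.137, 0.2472]
ee_rot: [1.0, 0.02, 0.0, -0.001]
ft_force: [0.7, 1.3, -0.4]
grip_width: 0.602
grasp_force: 0.0
```

>>> carry_out --pt "-0.353 0.655 0 0 0.2" --pt "-0.353 0.655 0 0 0.2" --pt "-0.36 1.0 0 0 0.2" --pt "-0.36 1.0 0 0 0.2" --pt "-0.36 1.0 0 0 0.2"

```text
clock: 16.42
position: [0.4927, -0.2893, 0.2472]
ee_rot: [1.0, 0.019, 0.0, -0.001]
ft_force: [0.2, 1.2, -0.3]
grip_width: 0.601
grasp_force: 0.0
```

```bash
python3 - <<'E'
from h import *
c,_,o=pose(); print(c.round(2))
p=camera("scene"); W=cloud(p); r=outline_of("stylus_grip",p)
P=W[r[0]["region"]&(p["depth"]>0)]*1000; T=P[P[:,2]>145]; print(r[0]["conf"],cv2.minAreaRect(T[:,:2].astype(np.float32)),np.percentile(P[:,2],[5,95]))
plan([(490.7,-302,190,1.8)])
E
```

```text
[ 492.69 -289.26  247.16    2.23]
0.84 ((491.80010986328125, -302.7197570800781), (15.393211364746094, 16.078310012817383), 79.48139190673828) [ 79.98335936 151.84929902]
[-0.016, 0.085, 0.382, 0.015] rows>=0.9
```

>>> carry_out --pt "-0.011 0.084 0 0 0.2" --pt "-0.011 0.084 0.2 0 0.2" --pt "-0.011 0.084 0.45 0 0.2" --pt "-0.011 0.084 0.7 0 0.2" --pt "-0.011 0.084 0.793 0 0.2" --pt "-0.011 0.084 0.793 0 0.2" --pt "-0.011 0.084 0.793 0 -1" --pt "-0.011 0.084 0.793 0 -1" --pt "-0.011 0.084 0.793 0 -1" --pt "-0.011 0.084 0.793 0 -1" --pt "-0.011 0.084 0.793 0 -1" --pt "-0.011 0.084 0.793 0 -1" --pt "-0.011 0.084 0.793 0 -1" --force 60

```text
clock: 18.15
position: [0.4912, -0.3036, 0.1297]
ee_rot: [1.0, 0.018, 0.001, 0.0]
ft_force: [-1.2, 3.4, 6.5]
grip_width: 0.199
grasp_force: 58.4
```

>>> carry_out --pt "0 0 -0.1 0 -1" --pt "0 0 -0.3 0 -1" --pt "0 0 -0.55 0 -1" --pt "0 0 -0.8 0 -1" --pt "0 0 -0.8 0 -1"

```text
clock: 18.77
position: [0.4916, -0.3052, 0.2528]
ee_rot: [1.0, 0.017, 0.003, 0.002]
ft_force: [0.6, 0.5, -0.7]
grip_width: 0.191
grasp_force: 58.4
```

```bash
python3 - <<'E'
from h import *
c,_,o=pose(); print(c.round(2),o["grip_width"],o["grasp_force"])
plan([(510,-160,250,25),(545,-25,250,35),(576.5,73.2,235,35)])
E
```

```text
[ 491.57 -305.19  252.83    1.98] 0.19137629687535868 58.39158833026886
[0.156, -0.963, 0.019, -0.767] rows>=2.3 
[0.592, -0.717, -0.0, -0.334] rows>=2.2 
[0.548, -0.416, 0.1, 0.0] rows>=1.7
```

>>> carry_out --pt "0.156 -0.963 0 -0.767 -1" --pt "0.156 -0.963 0 -0.767 -1" --pt "0.156 -0.963 0 -0.767 -1" --pt "0.156 -0.963 0 -0.767 -1"

```text
clock: 19.27
position: [0.5088, -0.158, 0.2485]
ee_rot: [0.976, 0.217, -0.0, 0.0]
ft_force: [0.1, -0.3, 0.5]
grip_width: 0.189
grasp_force: 58.5
```

>>> carry_out --pt "0.592 -0.717 0 -0.334 -1" --pt "0.592 -0.717 0 -0.334 -1" --pt "0.592 -0.717 0 -0.334 -1" --pt "0.592 -0.717 0 -0.334 -1"

```text
clock: 19.77
position: [0.5438, -0.0252, 0.248]
ee_rot: [0.954, 0.3, -0.0, 0.0]
ft_force: [-0.4, -0.9, -0.1]
grip_width: 0.192
grasp_force: 58.5
```

>>> carry_out --pt "0.548 -0.416 0.05 0 -1" --pt "0.548 -0.416 0.1 0 -1" --pt "0.548 -0.416 0.1 0 -1" --pt "0.548 -0.416 0.1 0 -1" --pt "0.548 -0.416 0.1 0 -1"

```text
clock: 20.4
position: [0.5755, 0.0716, 0.2335]
ee_rot: [0.954, 0.299, -0.0, 0.001]
ft_force: [-0.2, -0.6, -0.1]
grip_width: 0.196
grasp_force: 58.5
```

```bash
python3 - <<'E'
from h import *
c,zz,o=pose(); print(c.round(2),zz.round(4))
for n in ("scene","top"):
    p=camera(n); W=cloud(p)*1000; X=W[...,0]-c[0];Y=W[...,1]-c[1];Z=W[...,2]
    m=(np.hypot(X,Y)<25)&(Z>100)&(Z<205)&(p["depth"]>0)
    for lo in range(100,205,10):
        k=m&(Z>=lo)&(Z<lo+10)
        if k.sum()>2: print(n,lo,k.sum(),"X",np.percentile(X[k],[5,50,95]).round(1),"Y",np.percentile(Y[k],[5,50,95]).round(1))
    if n=="scene":
        v,u=np.argwhere(m).mean(0).astype(int); print(u,v,"zmin",Z[m].min())
        cv2.imwrite("pics/s4.png",cv2.resize(p["img"][v-60:v+90,u-97:u+98,::-1],(780,600),interpolation=cv2.INTER_CUBIC))
E
```

```text
[575.45  71.64 233.51  34.81] [ 3.0e-04 -1.1e-03 -1.0e+00]
scene 120 11 X [-3.8 -1.2  2. ] Y [-4.  -1.4 -0.5]
scene 130 17 X [-2.3  0.6  1.5] Y [-6.5 -1.6  4.2]
scene 140 15 X [-3.   0.2  2.3] Y [-5.  -1.8  4.2]
scene 150 17 X [-3.5 -0.3  3.4] Y [-4.6 -2.2  2.2]
scene 160 16 X [-3.6  0.4  2.8] Y [-5.4 -1.7  0.7]
scene 170 21 X [-8.7  1.2  6.1] Y [-8.9 -4.7  2. ]
scene 180 39 X [-6.9  2.9  6.7] Y [-9.8 -6.2  0.5]
scene 190 37 X [-6.2  3.4  7.5] Y [-10.4  -6.3  -0.2]
scene 200 26 X [-7.8  2.   7.2] Y [-9.8 -6.6 -0.3]
345 192 zmin 120.61156476789225
```

View pics/s4.png

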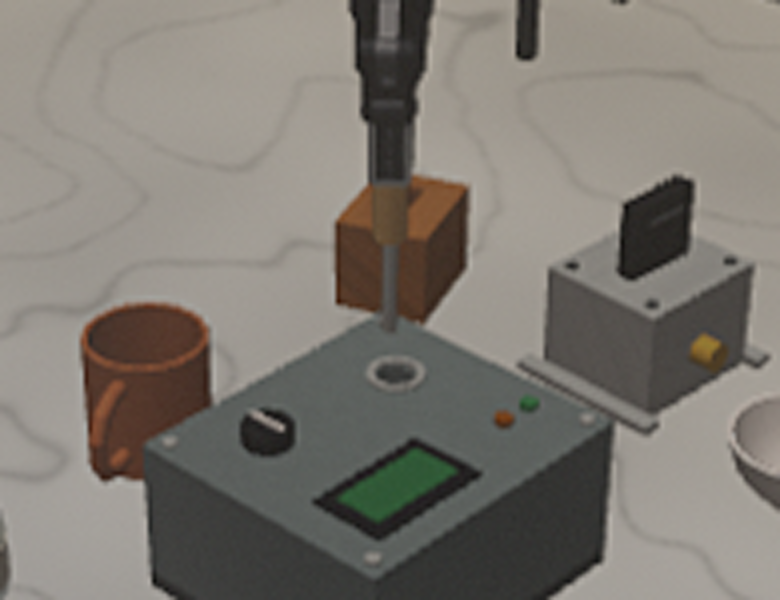

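The stylus hangs straight down at (390,330), just over the guard ring at (396,373). Its tip is 120.6 mm high and in line with the TCP. I'll go down through the hole, stopping above the button.

>>> carry_out --pt "0.006 -0.002 0.05 0 -1" --pt "0.006 -0.002 0.12 0 -1" --pt "0.006 -0.002 0.18 0 -1" --pt "0.006 -0.002 0.24 0 -1" --pt "0.006 -0.002 0.28 0 -1" --pt "0.006 -0.002 0.28 0 -1"

```text
clock: 21.25
position: [0.5755, 0.0751, 0.1908]
ee_rot: [0.954, 0.301, -0.0, -0.0]
ft_force: [-1.2, 0.2, -0.2]
grip_width: 0.197
grasp_force: 58.5
```

>>> carry_out --pt "0.002 0.005 0.03 0 -1" --pt "0.002 0.005 0.06 0 -1" --pt "0.002 0.005 0.08 0 -1" --pt "0.002 0.005 0.095 0 -1" --pt "0.002 0.005 0.105 0 -1" --pt "0.002 0.005 0.105 0 -1"

```text
clock: 22.0
position: [0.5769, 0.0749, 0.1766]
ee_rot: [0.954, 0.301, 0.001, 0.0]
ft_force: [-1.2, -1.0, 8.8]
grip_width: 0.195
grasp_force: 59.6
```

>>> carry_out --pt "0 0 0.007 0 -1" --pt "0 0 0.012 0 -1" --pt "0 0 0.012 0 -1" --pt "0 0 0.012 0 -1" --pt "0 0 0.012 0 -1" --pt "0 0 0.012 0 -1"

```text
clock: 22.75
position: [0.5775, 0.0751, 0.1763]
ee_rot: [0.954, 0.301, 0.002, 0.0]
ft_force: [-2.6, -0.2, 18.4]
grip_width: 0.196
grasp_force: 60.6
```

The arm stopped at the hard stop: the force rose to 18 N with no further travel, and the tip is about 27 mm below the panel. Handing in.

```bash
python3 - <<'E'
from workcell import ticket
print(ticket.hand_in())
E
```

```text
the job is handed in; nothing more can be done
None
```

I handed the job in with the key fully home and released, and the gripped stylus holding the reset button against its hard stop at about 18 N; the hand-in gave no verdict back.

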